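# Reset a hotel safe lock through its recessed button

### The arm

A 6-joint arm with a two-finger parallel gripper is mounted at the origin on the work surface. World frame = base frame: x ahead of the robot, y to its left, z up, the work surface at z = 0. Lengths are in mm, angles in rad, forces in N, time in s.
With the tool pointing down it reaches from about 325 to 875 mm from the base axis. Payload 4.4 kg.
Tool frame: the origin (TCP) lies where the fingers leave the gripper's body, on its centre line; the fingertips stand 73 mm ahead of it and the grasp point (between the pads) lies 54 mm ahead of it (arm.grip_point_offset is the distance from the TCP to the grasp point, in mm); z points along the fingers, y is the direction in which the jaws open and shut (so a half turn about z gives the same grasp; the last joint's range is limited). The gripper opens to 85 mm and grips with 20 to 120 N. Pads are 22 mm wide; open, the fingers measure 114 mm over their backs; the gripper's body (76 mm by 85 mm) begins 54 mm behind the grasp point. The pads swing forward as they close: fully open they stand 13 mm farther back than shut.
Start: joints at [1.085, 0.207, 1.542, -0, 1.393, -0.15], TCP at [188.944, 543.073, 303.882] pointing down, gripper open.
Joint ranges: [-2.73, 2.73], [-0.86, 2.22], [0.23, 2.46], [-1.11, 4.25], [0.08, 2.63], [-2.82, 2.82]. Speed limits (rad/s): [2.79, 2.79, 3.14, 3.14, 3.14, 3.14].

### API

Orientations are given as a rotation vector (axis times angle).
In Python, from station import status, imaging, workorder, arm gives the robot as it stands.
- The arm moves only by the shell command python3 -m crank 'ROWS' [FORCE]. ROWS is JSON, a list of rows, each a list of 3 entries, a list of its own where there are three numbers: the shift along the tool's x, y, z in mm, then the turn, a rotation vector about the tool's x, y, z in rad, then the finger opening in mm, from 0 to 85.4. In form: [[[tx, ty, tz], [wx, wy, wz], jaw], ...]. A call has 1 to 10 rows; each row shifts and turns the commanded pose from where the row before left it, along the tool's axes as they then stand; what a row does not reach is not made up. A row lasts 1/8 s, in which the tool goes at most 62.5 mm and 10.7 degrees, less where a joint would pass 70% of its speed; a pose out of reach is approached as far as the arm can. A call with a gripper value outside its range is refused whole. The fingers move at their own pace and stop on an object; FORCE is the grip in N (left out, the last holds). Time passes only in rows, so rows that do not move let the fingers close. It gives the time, the measured TCP pose, the force and the opening at its end, in the units of the state.
- status.read_state(): the state, without advancing time (a new reading comes with each control period).
- imaging.grab_frame(name): name is "scene" or "side" or "wrist"; returns a dict with "pixels" (420x560x3 uint8, blue, green, red), "depth" (420x560 float32, mm along the optical axis (not along the pixel's ray), 0 where there is no reading), "mtx" (3x3 intrinsics, pixels), "dist" ([k1, k2, p1, p2, k3] as OpenCV has them; the pictures are not rectified), "world_to_cam" (4x4, takes a point from world to camera coordinates); the wrist camera has in their place "T_tool_cam" (4x4, takes a point from camera to tool coordinates, whose origin is the TCP and whose axes are the flange's). Camera axes: x right, y down, z forward; pixel columns grow to the right and rows downward; lengths in mm; the calibration is good to about 2 mm. A picture is of the moment at which its call begins: read the wrist's pose just before it.
- workorder.hand_in(): hands the job in, once; it reports no verdict.
The state is a dict: "time": time; "qpos": joint angles; "joint_vel": joint speeds; "joint_torque": joint torques, N m; "position": TCP position; "ee_rot": TCP orientation; "wrist_force": force on the tool from outside, world axes, zero at the start; "torque": the same for the moment, N m; "grip_width": finger opening in mm.
Only numpy, scipy, OpenCV 4.12 (cv2) and the standard library are available. Lean on these libraries where they do the work, as an engineer would, in place of code of your own. Each camera call takes 0.05 s, during which the arm holds its last target.

### The job

Lift the T-handled stylus out of its notched rack and, with its stem, press the recessed reset button of the grey safe lock (the well at the end where the bolt sticks out) all the way down and hold it there for at least one second. Then hang the stylus back in the rack as it was, handle lying in both notches and stem hanging down, and let go; do not drop it, do not press the button at the lock's other end, and leave the other things on the bench where they lie.

Things in the scene. Friction and masses are not known exactly. Their poses are not given: they have to be found in the camera images.
- lock: Safe lock, fixed: grey case 140 x 90 x 50 mm (x, y, z), face up, turned any way round, with a low cover (40 x 56 mm, 10 mm high) in the middle of its top. Origin at the centre of its underside, z up. A steel bolt (30 wide, 18 high) sticks out 25 mm from the +x end. Two round wells 17 mm across open upwards in the top at x = +45 mm (reset, bolt end) and x = -45 mm (erase).
- reset_mouth (a point): Centre of the mouth of the reset well (bolt end), level with the case's top face, 50 mm above the bench. The well is 17 mm across; the button in it is 13 mm across and its top lies 14 mm below the mouth when not pressed.
- erase_mouth (a point): Centre of the mouth of the erase well at the end without a bolt; same sizes. Its button must not be pressed.
- reset_button (a joint): Travel of the reset button in m: 0 up, grows downwards to 0.006 at its stop. Spring: starts to move at 1.5 N, 5.1 N at the stop, comes back up by itself.
- erase_button (a joint): Travel of the erase button in m, same spring: 0 up, 0.006 fully down.
- rack: Stylus rack, fixed: base 130 x 70 x 10 mm, two uprights 12 mm thick (x), 44 mm wide, at x = -46 and +46 mm (80 mm clear between). Notch in the top of each: floor 112 mm above the bench, 20 mm wide (y) for 12 mm of height, then flaring out up to 136 mm. Origin at the centre of its underside, z up; the handle lies along x.
- rack_seat (a point): Point of the rack, 121 mm above the bench midway between the notches, where the centre of the stylus handle is when it hangs properly; axes as the rack's.
- stylus_grip (a point): Centre of the T-handle of the stylus (loose, 55 to 115 g): black bar 120 mm long (x), 14 wide (y), 18 high (z), to be pinched across its width at its middle. From the middle of its underside a steel stem goes straight down, 8 mm across (13 mm collar for the top 12 mm), its tip 99 mm below this point. It starts hanging in the rack, handle in both notches.
- stylus_tip (a point): Tip of the stylus stem, 99 mm below the centre of the handle.
- stylus: The whole stylus; origin at the tip of its stem, z up along the stem to the handle, x along the handle.
- grommet: Bystander: black rubber ring 60 mm across, 18 mm high, loose. Origin at the centre of its underside.
- keypad: Bystander: red plastic keypad 75 x 110 x 18 mm, loose. Origin at the centre of its underside.
- pawl: Bystander: bronze lock pawl about 95 mm long (x), 10 mm thick, loose. Origin on its underside near its middle.
- hinge: Bystander: flat steel hinge 70 x 78 x 10 mm, loose. Origin at the centre of its underside.
- screwdriver: Bystander: screwdriver lying on the bench, loose.
- grease_can: Bystander: closed metal can 60 mm across, 85 mm high, standing, loose. Origin at the centre of its underside.
Not all that is in view belongs to the job. Leave any pink or red look-alike of the rack alone.

How it is judged (in metres and radians):
On the way, in this order (a step that is already met when the one before it is completed fails the run):
1. the stylus is lifted clear of its rack (z of stylus_grip in the frame of rack_seat above 0.03 m and contact force between the fingers and stylus above 0.1 N), for 0.1 s.
2. the reset button is held down by the stylus for one second (value of joint reset_button above 0.0045 m and contact force between stylus and reset_button above 0.5 N), for 1 s.
At the end, for the whole second after the job is handed in: The stylus hangs at rest in the rack, released: handle in both notches (centre within 12 mm of the seat point in plan, within 6 mm across the notches, within 3 mm in height), handle along the rack within 0.15 rad, stem hanging down within 0.1 rad; both buttons are back up (under 1.5 mm) (horizontal distance between stylus_grip and rack_seat below 0.012 m and y of stylus_grip in the frame of rack_seat between -0.006 and 0.006 m and z of stylus_grip in the frame of rack_seat between -0.003 and 0.003 m and angle between stylus_grip's own z axis and vertical below 0.1 rad and angle between the x axis of stylus_grip and the x axis of rack, either way round below 0.15 rad and linear speed of stylus below 0.02 m/s and value of joint each of reset_button, erase_button below 0.0015 m); the robot touches nothing.
It fails at once if the erase button is pressed (value of joint erase_button above 0.003 m).
It fails at once if the stylus is dropped (linear speed of stylus above 0.5 m/s and contact force between the fingers and stylus below 0.05 N).
It fails at once if a bystander is moved more than 30 mm (distance of any of grommet, keypad, pawl, hinge, screwdriver, grease_can from where it was at the start of the episode above 0.03 m).
It also fails if it takes over 54 s, if anything falls off the work surface, if the arm or the gripper's body presses on something with over 40 N, if the wrist force passes 120 N, or if a joint passes its speed limit or range.

## Working session

There is one attempt and no reset: what is moved stays moved. The work goes in short steps, Python scripts to look and compute and a shell command to move; the robot and the scene stay as the last step left them, time stands still between calls to the robot, and variables do not carry over. Pictures are saved under pics/ and viewed, and the job is handed in when it is done.

```bash
mkdir -p pics; ls; python3 - <<'E'
from station import status, imaging, workorder, arm
import cv2,numpy as np,pickle
print(status.read_state())
for n in ["scene","side","wrist"]:
    f=imaging.grab_frame(n); pickle.dump(f,open(f'pics/{n}0.pkl','wb'))
    cv2.imwrite(f'pics/{n}0.png',f['pixels']); print(n,f['mtx'],f['dist'],f.get('world_to_cam',f.get('T_tool_cam')))
E
```

```text
pics
{'time': 0.0, 'qpos': array([ 1.08548930e+00,  2.07452944e-01,  1.54296269e+00,  1.05626192e-05,
        1.39350549e+00, -1.50464945e-01]), 'joint_vel': array([-0.00104847,  0.00208799,  0.00025019, -0.00105482,  0.00120592,
        0.0005061 ]), 'joint_torque': array([ 2.29619045e-04, -3.83025420e+01, -2.91600323e+01, -9.32752414e-05,
        1.05001542e-02, -1.22762660e-05]), 'position': array([188.66492031, 542.53702447, 302.70272534]), 'ee_rot': array([-0.52339468, -3.09693657,  0.00346837]), 'wrist_force': array([-0.3292543 ,  0.67847688, -0.25205067]), 'torque': array([ 0.00872685, -0.01805227,  0.00326992]), 'grip_width': 85.33051919368978}
scene [[387.4331658    0.         282.07070097]
 [  0.         387.4331658  212.33759691]
 [  0.           0.           1.        ]] [-0.10491121  0.          0.          0.          0.        ] [[-2.50497320e-01  9.67927534e-01 -1.91672182e-02  1.26859081e+02]
 [ 7.50287772e-01  1.81584632e-01 -6.35684891e-01 -3.48476530e+02]
 [-6.11816437e-01 -1.73618291e-01 -7.71710656e-01  1.70772367e+03]
 [ 0.00000000e+00  0.00000000e+00  0.000000
[... 246 characters left out ...]
1  4.01838433e-03 -4.65925230e+02]
 [-4.49061129e-01 -6.14129590e-01 -6.48990716e-01  3.06227057e+02]
 [ 3.87325945e-01  5.20753021e-01 -7.60785714e-01  8.61321112e+02]
 [ 0.00000000e+00  0.00000000e+00  0.00000000e+00  1.00000000e+00]]
wrist [[374.57528256   0.         284.63605011]
 [  0.         374.57528256 209.78215942]
 [  0.           0.           1.        ]] [-0.04718951  0.          0.          0.          0.        ] [[-1.90173898e-04 -9.44357112e-01 -3.28921889e-01  8.46909730e+01]
 [ 9.99999970e-01 -1.27856958e-04 -2.11087395e-04 -1.98836794e-01]
 [ 1.57286931e-04 -3.28921919e-01  9.44357108e-01 -7.02965815e+01]
 [ 0.00000000e+00  0.00000000e+00  0.00000000e+00  1.00000000e+00]]
```

View pics/scene0.png

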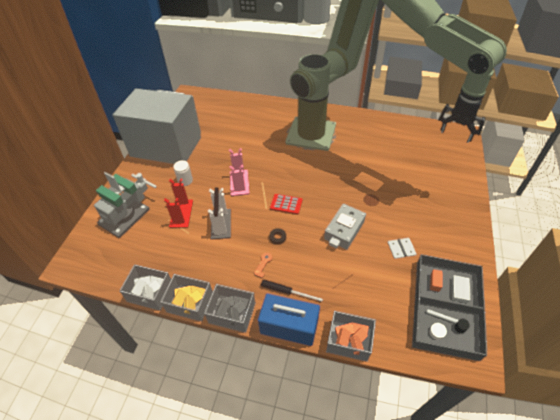

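View pics/side0.png

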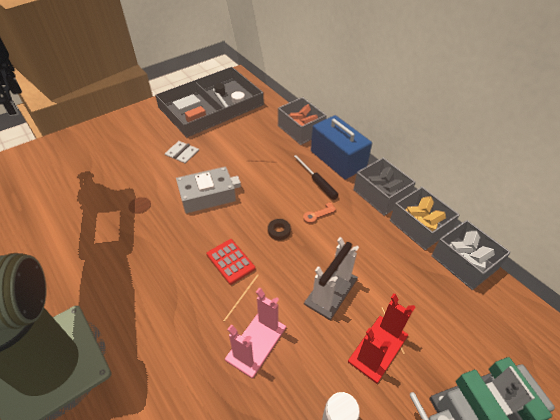

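View pics/wrist0.png

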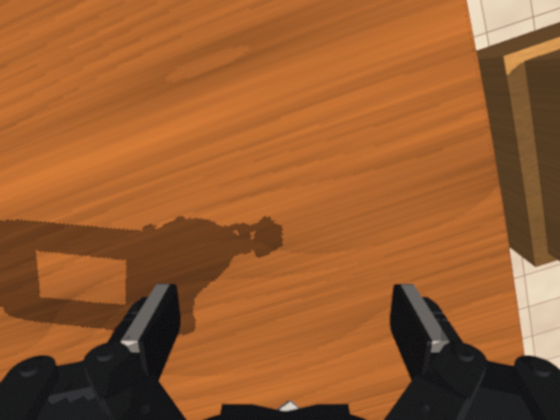

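```bash
cat > h.py <<'E'
import cv2,numpy as np,pickle
from scipy.spatial.transform import Rotation as R
def unproj(f,u,v,z=None,d=None,T=None):
    """pixel->world at plane z (mm) or depth d. T=cam->world"""
    p=cv2.undistortPoints(np.array([[[u,v]]],float),f['mtx'],f['dist'])[0,0]
    if T is None: T=np.linalg.inv(f['world_to_cam'])
    r=T[:3,:3]@np.array([p[0],p[1],1.]); o=T[:3,3]
    if d is None: d=(z-o[2])/r[2]
    return o+d*r
def proj(f,P,T=None):
    W=f['world_to_cam'] if T is None else np.linalg.inv(T)
    P=np.atleast_2d(np.array(P,float))
    return cv2.projectPoints(P,cv2.Rodrigues(W[:3,:3])[0],W[:3,3],f['mtx'],f['dist'])[0][:,0]
def crop(n,x,y,w,h,s,out,img=None):
    f=pickle.load(open(f'pics/{n}.pkl','rb')) if img is None else img
    im=cv2.resize(f['pixels'][y:y+h,x:x+w],None,fx=s,fy=s,interpolation=cv2.INTER_CUBIC)
    for k in range(0,w,10):
        cv2.putText(im,str(x+k),(k*s,8),0,.3,(255,255,255),1) if k%20==0 else 0; cv2.line(im,(k*s,10),(k*s,16),(0,255,255),1)
    for k in range(0,h,10):
        cv2.putText(im,str(y+k),(0,k*s+4),0,.3,(255,255,255),1); cv2.line(im,(20,k*s),(26,k*s),(0,255,255),1)
    cv2.imwrite(f'pics/{out}.png',im)
E
python3 - <<'E'
from h import *
crop('side0',290,220,80,110,5,'c1'); crop('side0',165,155,90,65,8,'c2')
f=pickle.load(open('pics/side0.pkl','rb'))
d=f['depth']
for u,v in [(192,189),(227,180),(351,241),(322,283)]:
    print(u,v,d[v,u],unproj(f,u,v,d=d[v,u]),unproj(f,u,v,z=50))
E
```

```text
192 189 1114.4076 [458.20724191 221.49545194  52.22692449] [458.98075225 223.59657944  50.        ]
227 180 1140.6976 [552.23422866 198.15804532  49.56655313] [552.03362493 197.76297802  50.        ]
351 241 1066.5736 [ 712.05445614 -131.61247268    2.6381623 ] [ 682.46926824 -154.10174427   50.        ]
322 283 847.47174 [ 517.36360203 -232.17726209  122.67673418] [ 550.89661356 -201.9857415    50.        ]
```

View pics/c1.png

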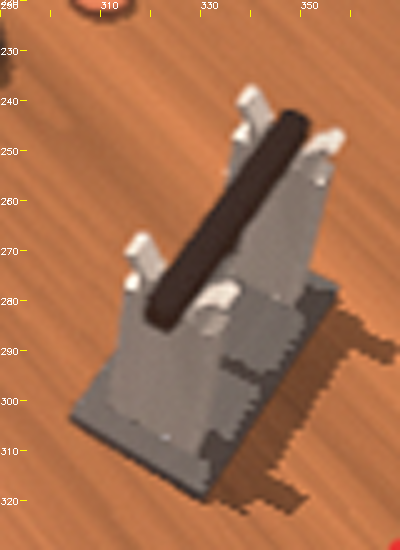

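View pics/c2.png

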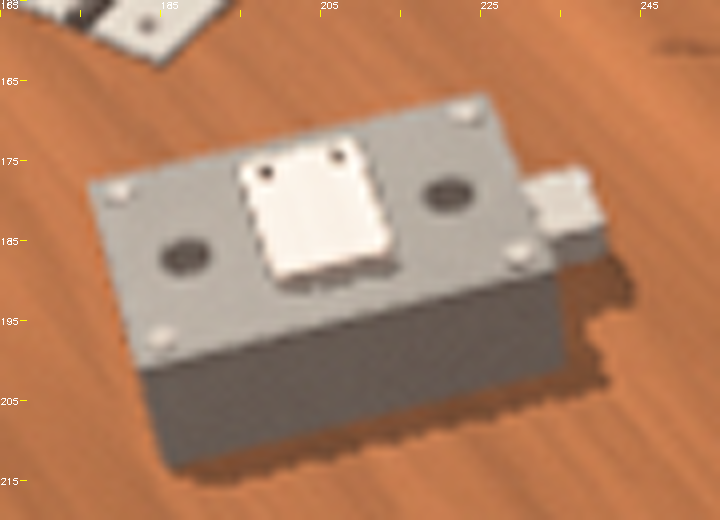

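```bash
python3 - <<'E'
from h import *
f=pickle.load(open('pics/side0.pkl','rb'))
g=pickle.load(open('pics/scene0.pkl','rb'))
a=unproj(f,221,179.3,z=50);b=unproj(f,188,187,z=50);print(a,b,np.linalg.norm(a-b),np.degrees(np.arctan2(*(a-b)[[1,0]])))
a=unproj(f,348.6,244.4,z=130);b=unproj(f,322.6,283,z=130);print(a,b,np.linalg.norm(a-b),(a+b)/2,np.degrees(np.arctan2(*(a-b)[[1,0]])))
crop('scene0',190,170,60,75,8,'c3'); crop('scene0',315,195,65,60,9,'c4')
E
```

```text
[540.29525487 209.64761397  50.        ] [453.98994015 236.40601451  50.        ] 90.35828322984332 -17.22570922168114
[ 622.09978625 -195.78041635  130.        ] [ 514.95247601 -235.92646287  130.        ] 114.42137538064149 [ 568.52613113 -215.85343961  130.        ] 20.540012603949005
```

View pics/c3.png

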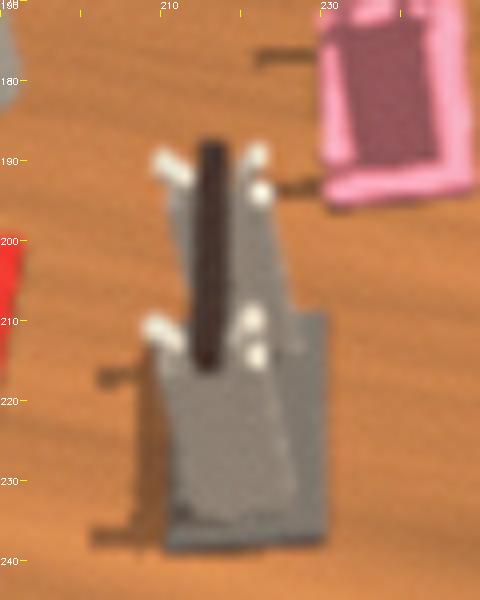

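View pics/c4.png

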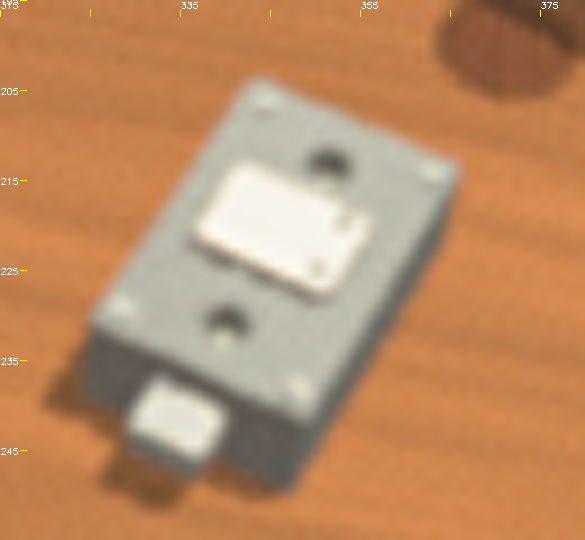

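```bash
python3 -m crank '[[[0,0,0],[0,0,0.175],85],[[0,0,0],[0,0,0.175],85],[[0,0,0],[0,0,0.175],85],[[0,0,0],[0,0,0.175],85],[[0,0,0],[0,0,0.175],85],[[0,0,0],[0,0,0.175],85],[[0,0,0],[0,0,0.175],85]]' 40
python3 -m crank '[[[0,0,0],[0,0,0.175],85],[[0,0,0],[0,0,0.175],85],[[0,0,0],[0,0,0.175],85],[[0,0,0],[0,0,0.175],85],[[0,0,0],[0,0,0.175],85],[[0,0,0],[0,0,0.175],85],[[0,0,0],[0,0,0.175],85],[[0,0,0],[0,0,0],85]]' 40
python3 -c "
from station import status
from scipy.spatial.transform import Rotation as R
s=status.read_state();print(s['position'],R.from_rotvec(s['ee_rot']).as_matrix().round(4),s['qpos'])"
```

```text
time: 1.02
position: [188.8, 542.8, 303.4]
ee_rot: [2.215, 2.227, -0.002]
wrist_force: [-0.1, 0.2, 0.7]
grip_width: 85.4
time: 2.02
position: [188.9, 542.9, 303.5]
ee_rot: [3.091, 0.56, -0.001]
wrist_force: [-0.5, -0.4, -0.5]
grip_width: 85.1
[188.85036532 542.8793199  303.45894875] [[ 9.363e-01  3.512e-01 -4.000e-04]
 [ 3.512e-01 -9.363e-01 -7.000e-04]
 [-6.000e-04  5.000e-04 -1.000e+00]] [1.08546790e+00 2.06893890e-01 1.54203827e+00 4.31393067e-05
 1.39348062e+00 2.29745652e+00]
```

```bash
python3 -m crank '[[[3,30,0],[0,0,0],85],[[6,58,0],[0,0,0],85],[[6.5,60,0],[0,0,0],85],[[6.5,60,0],[0,0,0],85],[[6.5,60,0],[0,0,0],85],[[6.5,60,0],[0,0,0],85],[[6.5,60,0],[0,0,0],85]]'
python3 -m crank '[[[6.5,60,0],[0,0,0],85],[[6.5,60,0],[0,0,0],85],[[6.5,60,0],[0,0,0],85],[[6.5,60,0],[0,0,0],85],[[6.5,60,0],[0,0,0],85],[[6.5,60,0],[0,0,0],85],[[6,60,2],[0,0,0],85],[[6,50,2],[0,0,0],85],[[3,45,0],[0,0,0],85],[[0,0,0],[0,0,0],85]]'
cat >> h.py <<'E'
def wrist(name):
    from station import status,imaging
    s=status.read_state(); f=imaging.grab_frame('wrist')
    T=np.eye(4);T[:3,:3]=R.from_rotvec(s['ee_rot']).as_matrix();T[:3,3]=s['position']
    f['T']=T@f['T_tool_cam'];f['Tt']=T; pickle.dump(f,open(f'pics/{name}.pkl','wb'));cv2.imwrite(f'pics/{name}.png',f['pixels'])
    print(s['time'],s['position'],s['ee_rot']); return f
E
python3 -c "
from h import *
wrist('w1')"
```

```text
time: 2.9
position: [363.8, 192.3, 304.1]
ee_rot: [-3.091, -0.563, -0.002]
wrist_force: [0.8, 0.3, -0.1]
grip_width: 85.1
time: 4.15
position: [594.1, -272.8, 298.7]
ee_rot: [3.092, 0.556, -0.001]
wrist_force: [-0.1, -0.2, -0.5]
grip_width: 85.1
4.15 [ 594.13922232 -272.77607525  298.72840804] [ 3.09179880e+00  5.56464844e-01 -1.08258233e-03]
```

View pics/w1.png

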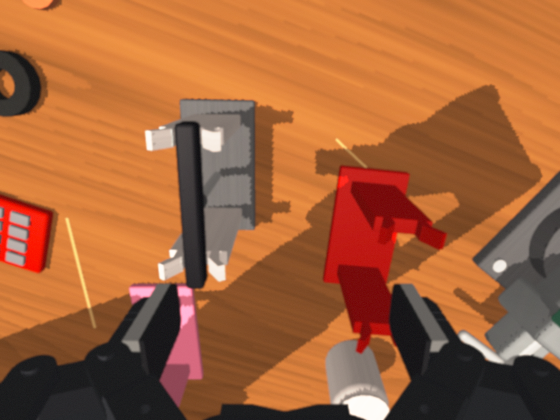

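```bash
python3 -c "
from h import *
crop('w1',130,90,140,210,3,'c5')
f=pickle.load(open('pics/w1.pkl','rb'))
a=unproj(f,188.5,124,z=130,T=f['T']);b=unproj(f,196,285,z=130,T=f['T']);print(a,b,np.linalg.norm(a-b),(a+b)/2,np.degrees(np.arctan2(*(a-b)[[1,0]])))
c=(a+b)/2;c[2]=299
print('tool',np.linalg.inv(f['Tt'])@np.r_[c,1])
"
```

```text
[ 628.17974372 -195.95963058  130.        ] [ 518.9351624 -232.1517984  130.       ] 115.08367198747612 [ 573.55745306 -214.05571449  130.        ] 18.32976807446772
tool [  1.18349662 -62.21164795  -0.27194063   1.        ]
```

View pics/c5.png

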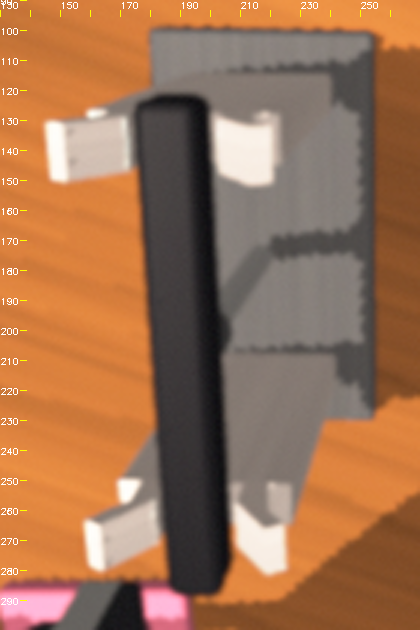

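```bash
python3 -m crank '[[[1,-31,0],[0,0,0],85],[[0,-31,0],[0,0,0],85],[[0,0,0],[0,0,0],85],[[0,0,0],[0,0,0],85]]'
python3 -c "
from h import *
wrist('w2')
crop('w2',200,120,150,180,4,'c6')"
```

```text
time: 4.7
position: [573.1, -210.6, 300.3]
ee_rot: [3.09, 0.56, 0.001]
wrist_force: [-0.2, -0.5, -1.0]
grip_width: 84.7
4.7 [ 573.07797762 -210.62194433  300.30343695] [3.09048201e+00 5.60436023e-01 6.98735301e-04]
```

View pics/w2.png

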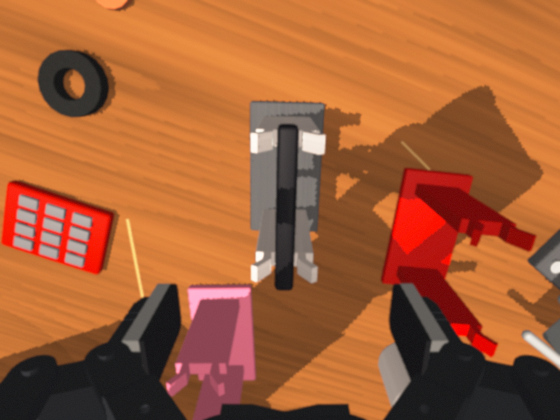

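View pics/c6.png

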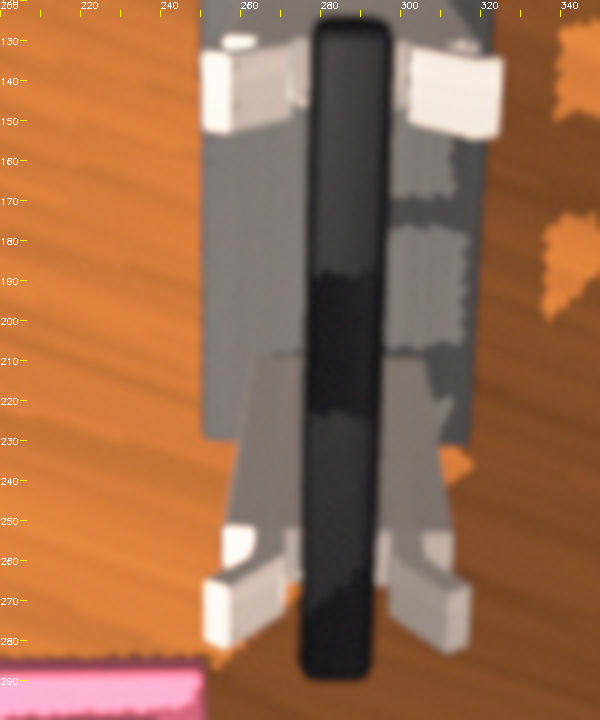

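```bash
python3 -c "
from h import *
f=pickle.load(open('pics/w2.pkl','rb'))
d=f['depth'];print(d[150:280:20,286])
a=unproj(f,287.5,125,z=130,T=f['T']);b=unproj(f,284,290,z=130,T=f['T']);print(a,b,np.linalg.norm(a-b),(a+b)/2,np.degrees(np.arctan2(*(a-b)[[1,0]])))
for v in range(150,280,20): print(unproj(f,286,v,d=d[v,286],T=f['T']))
c=(a+b)/2;c[2]=300.3
print('tool',np.linalg.inv(f['Tt'])@np.r_[c,1],np.degrees(np.arctan2(*f['Tt'][[1,0],0])))
l=unproj(f,250.5,103,z=10,T=f['T']);r=unproj(f,324,103,z=10,T=f['T']);e=unproj(f,250,229,z=10,T=f['T']);print(l,r,np.linalg.norm(l-r),np.linalg.norm(l-e),(r+e)/2,np.degrees(np.arctan2(*(l-e)[[1,0]])))
"
```

```text
[240.97438 244.99016 250.20308 254.28465 259.55243 264.23248 268.59286]
[ 628.05390997 -192.40011617  130.        ] [ 515.82029087 -232.03417594  130.        ] 119.02623219332703 [ 571.93710042 -212.21714605  130.        ] 19.450109405219024
[ 612.89877179 -197.08585268  130.23927954]
[ 600.63631947 -201.69624757  130.50050602]
[ 587.70582684 -206.56428739  129.74208002]
[ 574.63461818 -211.47802944  130.23096319]
[ 560.76153657 -216.6994182   129.76092707]
[ 546.61383326 -222.02005946  130.01290959]
[ 532.14473197 -227.45915948  130.72082772]
tool [-1.62836741  1.09301714  0.00377546  1.        ] 20.556941009417038
[ 623.09016166 -158.6796628    10.        ] [ 647.108348   -222.74803405   10.        ] 68.42243396978768 126.23289640054345 [ 575.3026206  -210.91406051   10.        ] 18.665750201665656
```

```bash
python3 -m crank '[[[-1.5,1,20],[0,0,0.02],45],[[0,0,30],[0,0,0],45],[[0,0,30],[0,0,0],45],[[0,0,20],[0,0,0],45],[[0,0,15],[0,0,0],45],[[0,0,10],[0,0,0],45],[[0,0,0],[0,0,0],45],[[0,0,0],[0,0,0],45]]' 40
python3 -c "
from h import *
wrist('w3')"
```

```text
time: 5.75
position: [572.7, -213.0, 175.9]
ee_rot: [3.096, 0.526, 0.002]
wrist_force: [0.4, 0.2, 0.0]
grip_width: 45.2
5.75 [ 572.65920162 -213.01554524  175.87843587] [3.09596728e+00 5.26450706e-01 2.31817758e-03]
```

View pics/w3.png

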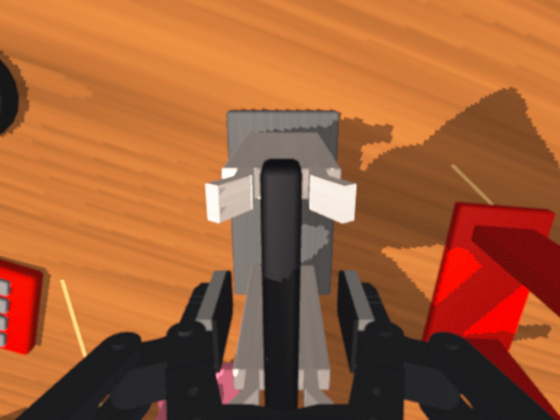

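```bash
python3 -m crank '[[[0,0,0],[0,0,0],10],[[0,0,0],[0,0,0],5],[[0,0,0],[0,0,0],5],[[0,0,0],[0,0,0],5],[[0,0,0],[0,0,0],5],[[0,0,0],[0,0,0],5]]' 70
python3 -c "
from h import *
f=wrist('w4')
d=f['depth']
for v in range(180,300,20): print(unproj(f,282,v,d=d[v,282],T=f['T']))"
```

```text
time: 6.55
position: [572.5, -212.9, 175.7]
ee_rot: [3.096, 0.526, 0.002]
wrist_force: [0.5, -0.9, 5.8]
grip_width: 13.0
6.55 [ 572.49696517 -212.90825652  175.69501502] [3.09633243e+00 5.26488075e-01 1.77190661e-03]
[ 623.6603039  -194.29215187  130.99787029]
[ 617.25266997 -196.51632247  130.51054083]
[ 610.45778573 -198.87347492  129.73310051]
[ 603.89396417 -201.1563802   130.33665165]
[ 596.75085072 -203.63661142  130.13494403]
[ 589.29035478 -206.22681997  129.93356332]
```

View pics/w4.png

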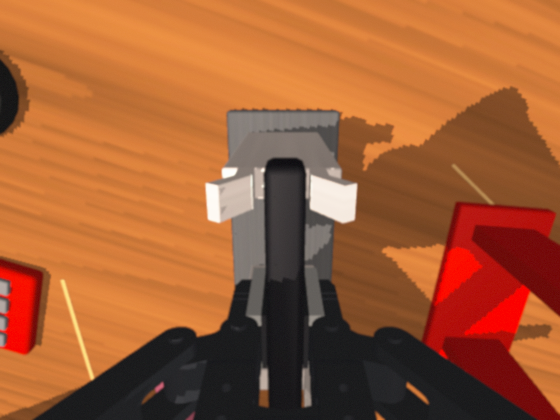

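```bash
python3 -m crank '[[[0,0,-5],[0,0,0],5],[[0,0,-15],[0,0,0],5],[[0,0,-25],[0,0,0],5],[[0,0,-30],[0,0,0],5],[[0,0,-30],[0,0,0],5],[[0,0,-20],[0,0,0],5],[[0,0,-10],[0,0,0],5],[[0,0,0],[0,0,0],5]]'
python3 -c "
from h import *
f=wrist('w5')"
```

```text
time: 7.6
position: [572.2, -212.8, 310.7]
ee_rot: [3.096, 0.526, 0.002]
wrist_force: [0.2, -0.7, -0.6]
grip_width: 12.9
7.6 [ 572.23445343 -212.81274885  310.69808806] [3.09626321e+00 5.26375889e-01 1.75502833e-03]
```

View pics/w5.png

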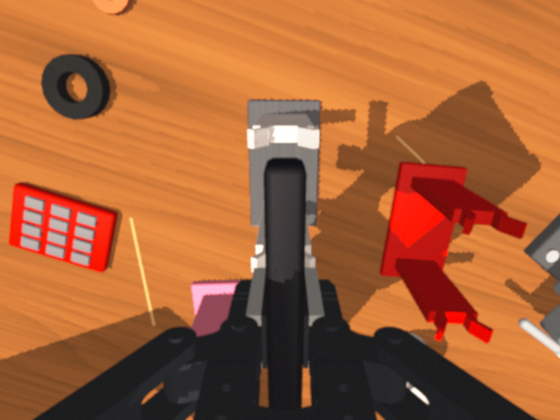

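```bash
python3 -m crank '[[[6,-20,0],[0,0,0],5],[[12,-40,0],[0,0,0],5],[[13,-42,0],[0,0,0],5],[[13,-42,0],[0,0,0],5],[[13,-42,0],[0,0,0],5],[[13,-42,0],[0,0,0],5],[[13,-42,0],[0,0,0],5],[[13,-42,0],[0,0,0],5],[[10,-34,0],[0,0,0],5],[[4,-18,0],[0,0,0],5]]'
python3 -m crank '[[[0,0,0],[0,0,0],5],[[0,0,0],[0,0,0],5]]'
python3 -c "
from h import *
f=wrist('w6')"
```

```text
time: 8.9
position: [554.1, 169.8, 308.7]
ee_rot: [-3.096, -0.531, 0.004]
wrist_force: [-0.1, -0.5, -1.0]
grip_width: 13.0
time: 9.15
position: [555.5, 166.3, 309.6]
ee_rot: [3.097, 0.525, -0.001]
wrist_force: [-0.1, -0.8, -1.8]
grip_width: 12.9
9.15 [555.48854257 166.32011773 309.56544147] [ 3.09661081e+00  5.25274010e-01 -1.12547534e-03]
```

View pics/w6.png

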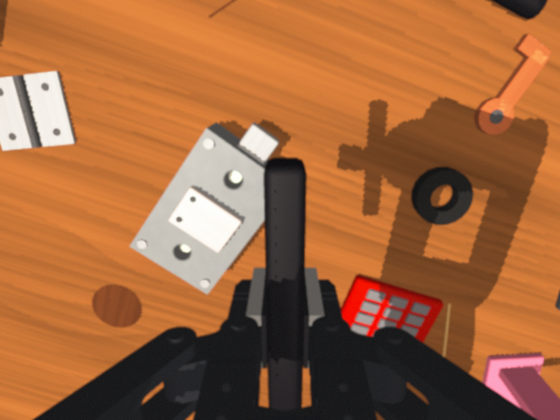

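```bash
python3 -c "
from h import *
crop('w6',120,110,160,190,4,'c7')"
```

```text
(no output)
```

View pics/c7.png

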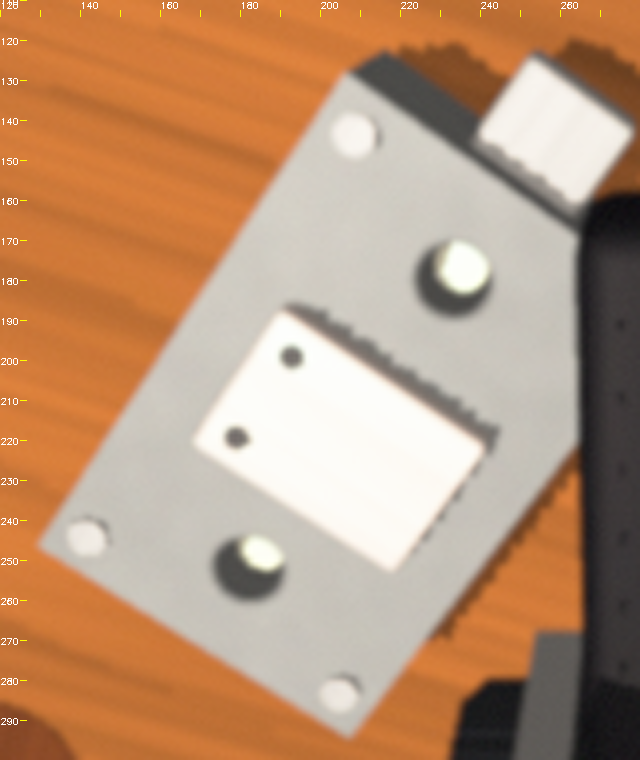

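```bash
python3 -c "
from h import *
from station import imaging
f=pickle.load(open('pics/w6.pkl','rb'))
a=unproj(f,233.2,179.5,z=50,T=f['T']);b=unproj(f,182,252,z=50,T=f['T']);print(a,b,np.linalg.norm(a-b))
print('tool',np.linalg.inv(f['Tt'])@np.r_[a,1])
g=imaging.grab_frame('side');pickle.dump(g,open('pics/side1.pkl','wb'))
p=f['Tt']@np.array([0,0,153.7,1]);q=proj(g,[p[:3],(f['Tt']@np.array([0,0,64,1]))[:3]]);print('tip pred',p,q)
x,y=int(q[0,0]),int(q[0,1]); crop('side1',x-50,y-60,100,80,7,'c8')
"
```

```text
[539.64936914 209.59720718  50.        ] [453.69271974 235.93618825  50.        ] 89.9015433629944
tool [ -0.46592123 -46.23950673 259.53746401   1.        ]
tip pred [555.39913838 166.18852726 155.8655238    1.        ] [[231.09449702 156.3302391 ]
 [227.9237782  127.06696507]]
```

View pics/c8.png

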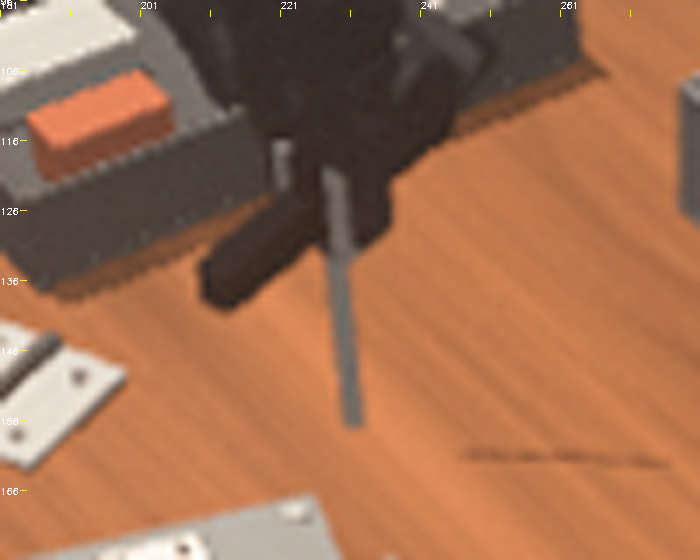

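```bash
python3 -m crank '[[[0,-15,0],[0,0,0],5],[[-0.5,-20,0],[0,0,0],5],[[0,-11.2,10],[0,0,0],5],[[0,0,20],[0,0,0],5],[[0,0,25],[0,0,0],5],[[0,0,25],[0,0,0],5],[[0,0,12],[0,0,0],5],[[0,0,4],[0,0,0],5],[[0,0,0],[0,0,0],5],[[0,0,0],[0,0,0],5]]'
python3 -c "
from h import *
from station import imaging
f=wrist('w7')
g=imaging.grab_frame('side');pickle.dump(g,open('pics/side2.pkl','wb'))
p=f['Tt']@np.array([0,0,153.7,1]);q=proj(g,[p[:3]]);print('tip pred',p,q)
crop('side2',175,130,90,70,8,'c9')
g=imaging.grab_frame('scene');pickle.dump(g,open('pics/scene2.pkl','wb'))
crop('scene2',305,170,80,80,7,'c10');print(proj(g,[p[:3]]))
"
```

```text
time: 10.5
position: [540.5, 210.8, 215.1]
ee_rot: [-3.097, -0.527, -0.004]
wrist_force: [0.3, 0.3, 0.5]
grip_width: 12.3
10.5 [540.54179949 210.8320862  215.07593247] [-3.09702186 -0.52655238 -0.00356984]
tip pred [540.88293642 210.90968528  61.37633063   1.        ] [[220.52077732 175.93405251]]
[[340.16032656 229.26285526]]
```

View pics/c9.png

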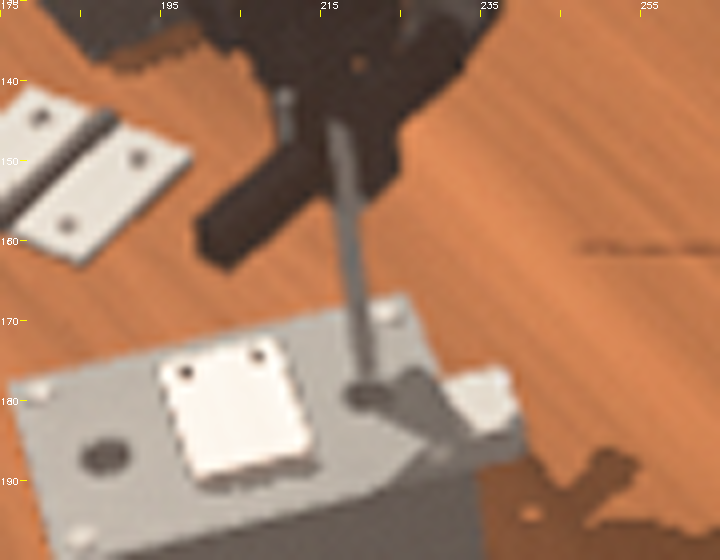

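View pics/c10.png

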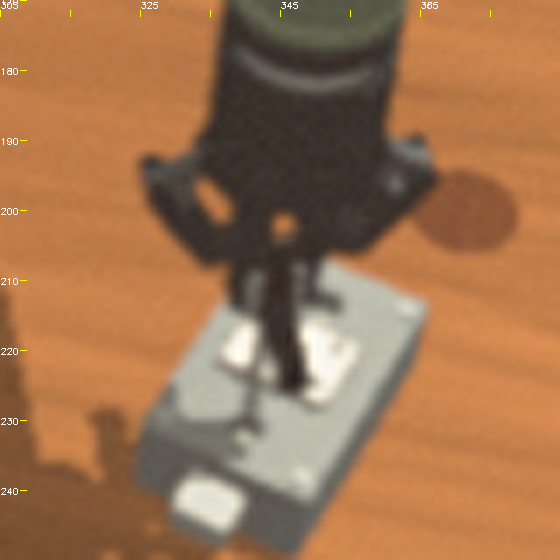

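```bash
python3 -m crank '[[[-1,1,4],[0,0,0],5],[[0,0,8],[0,0,0],5],[[0,0,6],[0,0,0],5],[[0,0,4],[0,0,0],5],[[0,0,0],[0,0,0],5],[[0,0,0],[0,0,0],5]]'
python3 -m crank '[[[0,0,2],[0,0,0],5],[[0,0,2],[0,0,0],5],[[0,0,0],[0,0,0],5]]'
python3 -m crank '[[[0,0,2],[0,0,0],5],[[0,0,1],[0,0,0],5],[[0,0,0],[0,0,0],5]]'
```

```text
time: 11.4
position: [539.4, 209.4, 192.0]
ee_rot: [-3.097, -0.527, -0.0]
wrist_force: [0.5, 0.0, -1.2]
grip_width: 13.0
time: 11.78
position: [539.6, 209.4, 188.3]
ee_rot: [-3.097, -0.526, -0.002]
wrist_force: [-0.6, -0.1, 1.5]
grip_width: 12.7
time: 12.15
position: [539.5, 209.4, 185.2]
ee_rot: [-3.097, -0.526, -0.001]
wrist_force: [0.8, -0.4, 3.5]
grip_width: 12.7
```

```bash
python3 -m crank '[[[0,0,1],[0,0,0],5],[[0,0,1],[0,0,0],5],[[0,0,0],[0,0,0],5]]'
python3 -m crank '[[[0,0,1],[0,0,0],5],[[0,0,0],[0,0,0],5],[[0,0,0],[0,0,0],5]]'
```

```text
time: 12.52
position: [539.6, 209.5, 183.6]
ee_rot: [-3.097, -0.527, -0.002]
wrist_force: [-0.1, 0.1, 6.6]
grip_width: 12.9
time: 12.9
position: [539.9, 209.5, 183.5]
ee_rot: [-3.097, -0.527, -0.003]
wrist_force: [-1.2, -0.1, 9.0]
grip_width: 12.5
```

```bash
python3 -m crank '[[[0,0,0.5],[0,0,0],5],[[0,0,0],[0,0,0],5],[[0,0,0],[0,0,0],5],[[0,0,0],[0,0,0],5],[[0,0,0],[0,0,0],5],[[0,0,0],[0,0,0],5],[[0,0,0],[0,0,0],5],[[0,0,0],[0,0,0],5],[[0,0,0],[0,0,0],5],[[0,0,0],[0,0,0],5]]'
python3 -m crank '[[[0,0,0],[0,0,0],5],[[0,0,0],[0,0,0],5],[[0,0,0],[0,0,0],5],[[0,0,0],[0,0,0],5],[[0,0,0],[0,0,0],5]]'
```

```text
time: 14.15
position: [540.0, 209.6, 183.4]
ee_rot: [-3.097, -0.527, -0.003]
wrist_force: [-1.4, -0.8, 10.7]
grip_width: 12.4
time: 14.78
position: [540.0, 209.6, 183.4]
ee_rot: [-3.097, -0.527, -0.003]
wrist_force: [-1.7, -0.1, 11.4]
grip_width: 12.7
```

```bash
python3 -m crank '[[[0,0,-6],[0,0,0],5],[[0,0,-15],[0,0,0],5],[[0,0,-25],[0,0,0],5],[[0,0,-30],[0,0,0],5],[[0,0,-30],[0,0,0],5],[[0,0,-20],[0,0,0],5],[[0,0,-6],[0,0,0],5],[[0,0,0],[0,0,0],5]]'
python3 -c "
from h import *
f=wrist('w8')
print(np.linalg.inv(f['Tt'])@np.array([572.3,-212.6,310,1]))
"
```

```text
time: 15.78
position: [538.9, 209.3, 313.0]
ee_rot: [3.097, 0.526, -0.001]
wrist_force: [-0.3, 0.4, -0.4]
grip_width: 12.6
15.775 [538.90922635 209.26156349 312.96004806] [ 3.09711782e+00  5.26476550e-01 -1.36681920e-03]
[-107.87797211  409.19940697    3.0121193     1.        ]
```

View pics/w8.png

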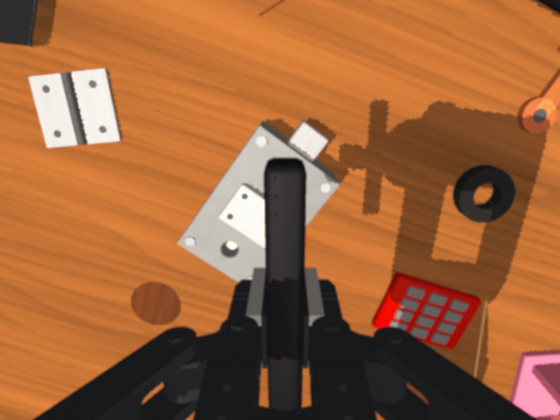

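```bash
python3 -m crank '[[[-5,20,0],[0,0,0],5],[[-11,40,0],[0,0,0],5],[[-12,45,0],[0,0,0],5],[[-12,45,0],[0,0,0],5],[[-12,45,0],[0,0,0],5],[[-12,45,0],[0,0,0],5],[[-12,45,0],[0,0,0],5],[[-12,45,0],[0,0,0],5],[[-12,45,0],[0,0,0],5],[[-6,24,0],[0,0,0],5]]'
python3 -m crank '[[[-2,10,0],[0,0,0],5],[[0,0,0],[0,0,0],5],[[0,0,0],[0,0,0],5]]'
python3 -c "
from h import *
f=wrist('w9')
print(np.linalg.inv(f['Tt'])@np.array([572.3,-212.6,310,1]))
"
```

```text
time: 17.08
position: [569.9, -205.4, 312.3]
ee_rot: [-3.097, -0.522, 0.003]
wrist_force: [0.2, 0.1, -0.4]
grip_width: 13.1
time: 17.45
position: [572.5, -210.9, 313.3]
ee_rot: [-3.096, -0.529, 0.0]
wrist_force: [0.8, -0.7, -0.7]
grip_width: 12.8
17.45 [ 572.49559018 -210.94338193  313.29337011] [-3.09590256e+00 -5.28955716e-01  3.10529714e-04]
[-0.73434378  1.50049623  3.2921385   1.        ]
```

View pics/w9.png

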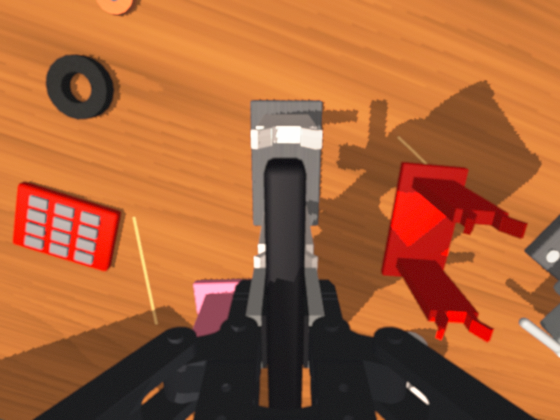

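```bash
python3 -m crank '[[[-0.7,1.5,10],[0,0,0],5],[[0,0,25],[0,0,0],5],[[0,0,30],[0,0,0],5],[[0,0,20],[0,0,0],5],[[0,0,10],[0,0,0],5],[[0,0,5],[0,0,0],5],[[0,0,0],[0,0,0],5],[[0,0,0],[0,0,0],5]]'
python3 -c "
from h import *
f=wrist('w10')
print(np.linalg.inv(f['Tt'])@np.array([572.3,-212.6,175.7,1]))
crop('w10',190,100,180,150,4,'c11')
"
```

```text
time: 18.5
position: [572.9, -214.4, 214.5]
ee_rot: [3.096, 0.526, 0.003]
wrist_force: [-0.0, -1.0, -0.4]
grip_width: 13.1
18.5 [ 572.8700579  -214.36079442  214.50699079] [3.09586255e+00 5.26255990e-01 2.57612342e-03]
[-1.04152010e-02 -1.91139653e+00  3.88040507e+01  1.00000000e+00]
```

View pics/c11.png

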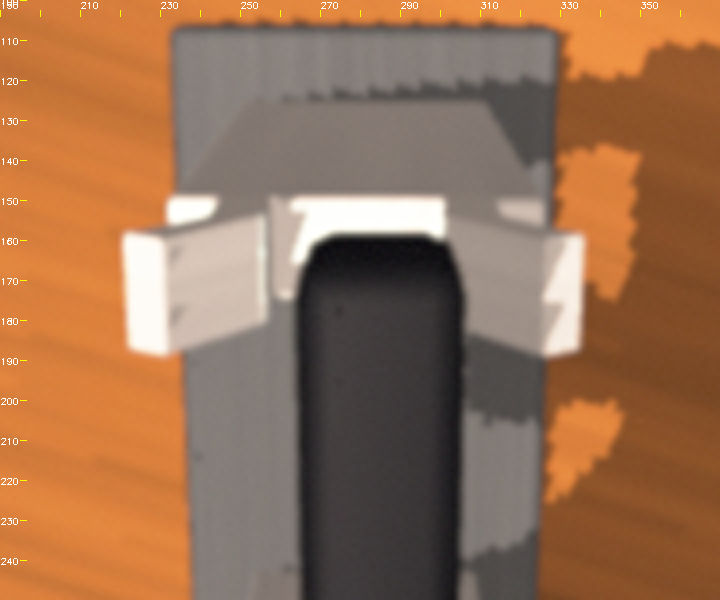

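```bash
python3 -m crank '[[[0,-2.2,5],[0,0,0],5],[[0,0,10],[0,0,0],5],[[0,0,7],[0,0,0],5],[[0,0,0],[0,0,0],5],[[0,0,0],[0,0,0],5]]'
python3 -c "
from h import *
f=wrist('w11')
print(np.linalg.inv(f['Tt'])@np.array([572.3,-212.6,175.7,1]))
crop('w11',190,100,180,150,4,'c12')
"
```

```text
time: 19.18
position: [571.6, -212.0, 191.3]
ee_rot: [-3.097, -0.527, 0.0]
wrist_force: [0.0, -0.0, -1.3]
grip_width: 12.9
19.175 [ 571.64490167 -211.98713375  191.30644238] [-3.09715126e+00 -5.26531793e-01  2.77692591e-05]
[ 0.41603005  0.795021   15.60643019  1.        ]
```

View pics/c12.png

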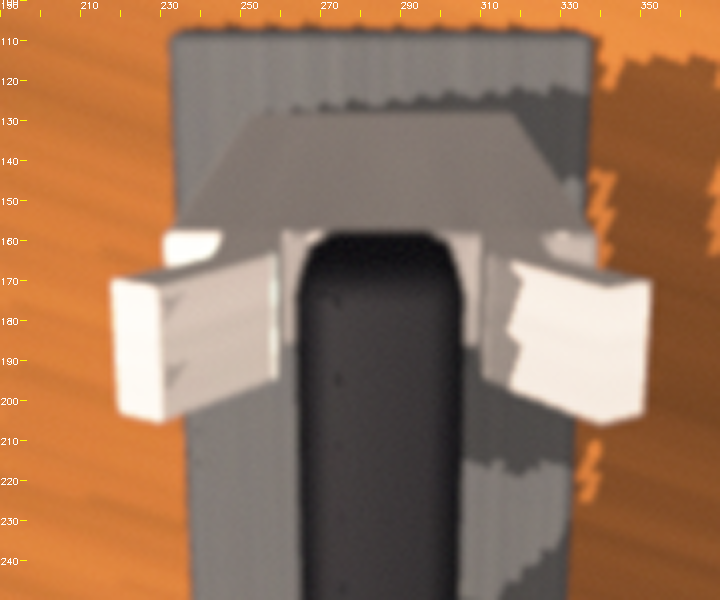

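```bash
python3 -m crank '[[[0,0,5],[0,0,0],5],[[0,0,5],[0,0,0],5],[[0,0,3],[0,0,0],5],[[0,0,1],[0,0,0],5],[[0,0,0],[0,0,0],5],[[0,0,0],[0,0,0],5]]'
python3 -m crank '[[[0,0,1],[0,0,0],5],[[0,0,0],[0,0,0],5],[[0,0,0],[0,0,0],5]]'
```

```text
time: 19.98
position: [571.7, -212.0, 177.6]
ee_rot: [3.097, 0.527, 0.0]
wrist_force: [0.9, -0.2, -0.7]
grip_width: 12.7
time: 20.35
position: [571.6, -212.0, 176.4]
ee_rot: [3.097, 0.526, 0.0]
wrist_force: [0.9, -0.3, -0.9]
grip_width: 12.5
```

```bash
python3 -m crank '[[[0,0,0.5],[0,0,0],5],[[0,0,0],[0,0,0],5],[[0,0,0],[0,0,0],5]]'
python3 -m crank '[[[0,0,0.4],[0,0,0],5],[[0,0,0],[0,0,0],5],[[0,0,0],[0,0,0],5]]'
```

```text
time: 20.72
position: [571.5, -211.9, 175.9]
ee_rot: [-3.097, -0.526, 0.0]
wrist_force: [0.6, -0.7, -1.0]
grip_width: 12.8
time: 21.1
position: [571.6, -212.0, 175.7]
ee_rot: [3.097, 0.527, 0.0]
wrist_force: [-0.9, 0.1, 0.4]
grip_width: 12.8
```

```bash
python3 -m crank '[[[0,0,0.5],[0,0,0],5],[[0,0,0],[0,0,0],5],[[0,0,0],[0,0,0],5]]'
python3 -c "
from h import *
f=wrist('w12')
crop('w12',190,100,180,150,4,'c13')"
```

```text
time: 21.48
position: [571.6, -212.0, 175.7]
ee_rot: [3.097, 0.527, 0.0]
wrist_force: [-3.0, 1.2, 5.1]
grip_width: 12.6
21.475 [ 571.63820712 -212.00312098  175.7209127 ] [3.09690552e+00 5.26503502e-01 2.94550387e-04]
```

View pics/c13.png

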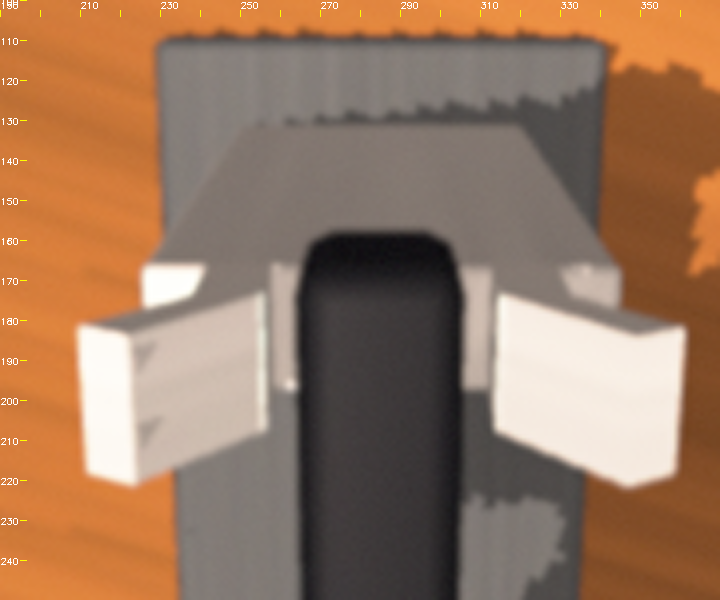

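Seated (5 N of contact, handle centred in the notch at columns 264–305 between the horns). Now I open the fingers part way, and retreat.

```bash
python3 -m crank '[[[0,0,0],[0,0,0],18],[[0,0,0],[0,0,0],25],[[0,0,0],[0,0,0],40],[[0,0,0],[0,0,0],45],[[0,0,0],[0,0,0],45],[[0,0,0],[0,0,0],45]]' 20
python3 -m crank '[[[0,0,-10],[0,0,0],45],[[0,0,-25],[0,0,0],45],[[0,0,-30],[0,0,0],45],[[0,0,-30],[0,0,0],45],[[0,0,-30],[0,0,0],45],[[0,0,-10],[0,0,0],45],[[0,0,0],[0,0,0],45],[[0,0,0],[0,0,0],45]]'
python3 -c "
from h import *
from station import imaging
f=wrist('w13')
g=imaging.grab_frame('side');pickle.dump(g,open('pics/side3.pkl','wb'));crop('side3',290,220,80,110,5,'c14')
g=imaging.grab_frame('scene');pickle.dump(g,open('pics/scene3.pkl','wb'));cv2.imwrite('pics/scene3.png',g['pixels'])
crop('w13',200,120,150,180,4,'c15')"
```

```text
time: 22.28
position: [571.6, -211.9, 175.0]
ee_rot: [3.097, 0.527, -0.0]
wrist_force: [0.3, -0.7, -0.2]
grip_width: 45.1
time: 23.28
position: [570.9, -211.6, 308.3]
ee_rot: [-3.095, -0.526, 0.004]
wrist_force: [-0.6, 0.1, -0.3]
grip_width: 44.9
23.275 [ 570.89395363 -211.55909497  308.25347887] [-3.09532927 -0.52622241  0.00366343]
```

View pics/c15.png

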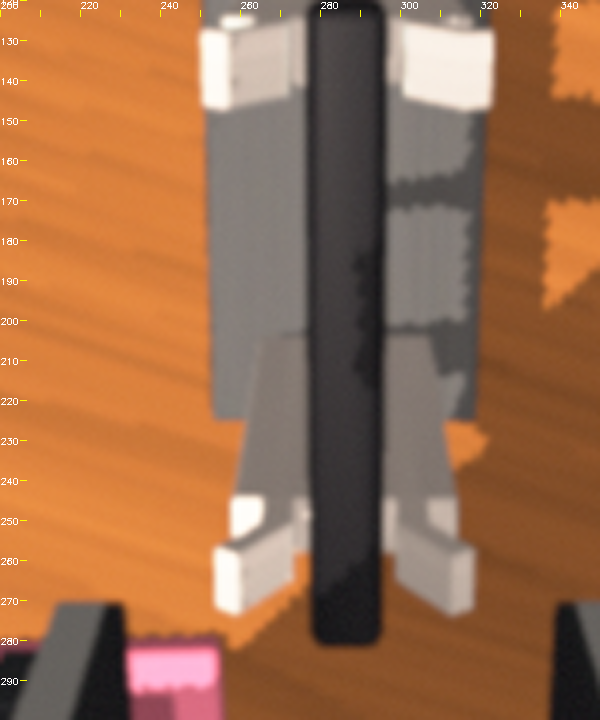

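View pics/c14.png

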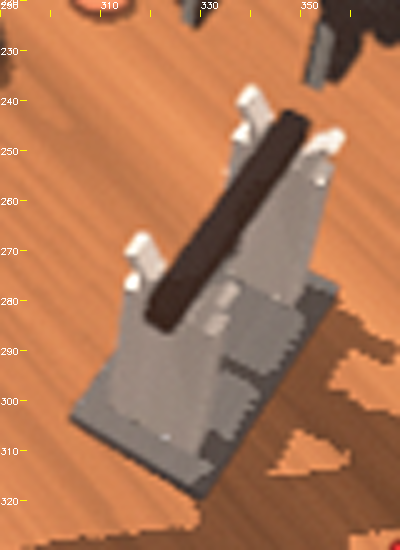

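View pics/scene3.png

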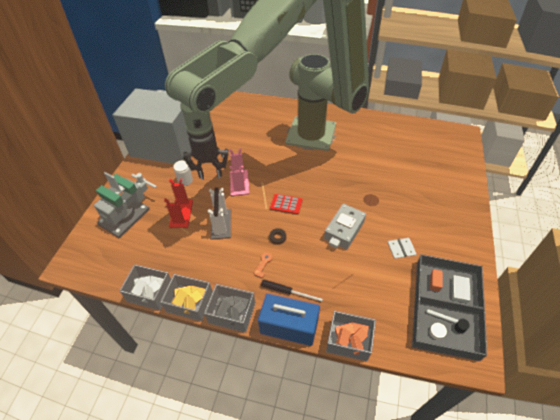

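```bash
python3 -c "
from h import *
f=pickle.load(open('pics/w13.pkl','rb'));d=f['depth']
for v in (150,200,250): print(unproj(f,286,v,d=d[v,286],T=f['T'])[2])
from station import workorder,status
print(workorder.hand_in(), status.read_state()['time'])"
```

```text
130.07912880372925
130.37713355972772
129.90538588840195
the job is handed in; nothing more can be done
the job is handed in; nothing more can be done
```

I lifted the stylus out of the grey rack, pressed the reset button to its stop and held it there for over 2 s. I then hung the stylus back in both notches, let go, moved the arm clear and handed the job in at about 23 s; no verdict is reported.

- **Press:** the downward motion stopped at TCP z 183.4 mm, with the stem tip about 20 mm below the well mouth. The wrist force there rose to about 11 N, well past the 5.1 N spring force at the stop. The button's own travel is not readable, so full depth is inferred from these two.
- **Stylus in the rack:** after release the handle top measured 129.9–130.4 mm (130 expected). It lies in both notches, in the same place as at the start in the side view. The stem itself was not measured after release.
- **Other things:** the erase button was never approached. In the last scene picture the bystanders lie where they were at the start.
- **Disagreements:** none of the final checks failed. Along the way, one travel move overshot by about 63 mm in free space because I added up the rows wrongly, and I corrected it before grasping. Before lowering into the rack I also corrected a 2 mm sideways offset.

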